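Fit the level gauge to the hydroponic pot

TASK

Lift the clear dome off the white pot and stand it upright on a free patch of the bench. Take the level gauge (the thin metal rod with the plain cylindrical head) from the wooden stand and push it down the narrow tube in the pot until its head sits fully home on the tube's rim, let go, then put the dome back on the pot so that it sits level inside the rim. Keep the dome upright, and leave the dibber, plant tag, trowel and bottle where they are.

Things in the scene. Friction and masses are not known exactly. Their poses are not given: they have to be found in the camera images.
- pot: White ceramic pot, fixed to the bench, 142 mm outer diameter at the rim, 90 mm high. Origin: centre of its underside, z up. A flat grey lid plate closes it, top face 81 mm above the bench, inside a raised rim (inner diameter 130 mm, rim top at 90 mm); the dome stands on this plate with 6 mm of play all round. The narrow gauge tube is on the pot's +x side, 33 mm from its axis.
- tube_mouth (a point): Centre of the mouth of the narrow gauge tube, at the level of its rim, 94 mm above the bench; bore 14 mm, outer diameter 19.4 mm, 89 mm deep, vertical; axes parallel to the pot's.
- filler_mouth (a point): Centre of the wide filler neck's mouth on the pot's lid, 29 mm from the pot's axis opposite the gauge tube; bore 26 mm, rim 88 mm above the bench. Not for the gauge.
- sprout (a point): Top of the green sprout in the middle of the pot's lid, about 106 mm above the bench; leaves 34 mm across, net cup 23 mm wide. Fixed and stiff: fingers coming down on it would be stopped.
- seal (a joint): Rubber seal that slides in the gauge tube: 0 = up (its top 64 mm below the tube's rim), grows downward to 0.024 m. It resists with about 4 N and stays where pushed. The gauge dropped in stops on it 20 mm short of home and must be pushed; fully home leaves it at about 0.020.
- dome: Clear plastic seedling dome, loose, about 0.12 kg, closed above, open below: outer diameter 118 mm at the foot, 68 mm high, plus a solid grey knob on top (cylinder, 22 mm diameter, from 68 to 100 mm above the foot). Origin: centre of its foot rim, z up. Starts on the pot's lid plate, inside the rim. Inner height 65 mm: it clears the fitted gauge.
- rod: Level gauge, loose, about 0.05 kg, 120 mm long: straight aluminium stem 10 mm diameter, 84 mm long, its last 8 mm tapering to 5 mm; above it a plain grey cylinder head, 24 mm diameter, 36 mm high. Origin: tip of the stem; z runs up to the head. Starts upright in one of the stand's holes, tip 10 mm and head 94 to 130 mm above the bench.
- rod_collar (a point): Centre of the underside of the gauge's head, 84 mm up from the stem's tip; it comes to rest on the tube's rim.
- stand: Wooden block, fixed to the bench, 60 (x) by 160 (y) by 60 mm high. Origin: centre of its underside. Three upright holes 12 mm in diameter and 50 mm deep in a row along its y axis, at -50, 0 and +50 mm; gauge, dibber and tag stand in them in any order.
- dibber: Wooden dibber standing in the stand, stem 10 mm, with a ball head 30 mm in diameter, its top 125 mm above the bench. Origin: tip of the stem, 10 mm above the bench. Leave it.
- tag: Wooden plant tag standing in the stand, stem 10 mm, with a flat paddle 30 mm wide (y), 6 mm thick and 50 mm high, its top 145 mm above the bench. Origin: tip of the stem, 10 mm above the bench. Leave it.
- trowel: Grey plastic trowel lying on the bench along its own x axis, handle (26 mm thick) to -x down to -105 mm, blade (66 mm wide, pointed, edges 12 mm high) to +x up to +109 mm. Origin: near its middle, on the bench. Leave it.
- bottle: White plastic bottle standing on the bench, 60 mm diameter, 150 mm high. Origin: centre of its underside. Leave it.
Not all that is in view belongs to the job. Leave any purple or yellow look-alike of the rod alone. Leave any yellow look-alike of the dome alone.

How it is judged:
By the outcome, as a careful person would: the job done as asked, in the order asked, and still so for the second after the job is handed in, with the robot touching nothing.
It also fails if it takes over 72 s, if anything falls off the work surface, if the arm or the gripper's body presses on something with over 40 N, if the wrist force passes 120 N, or if a joint passes its speed limit or range.

ROBOT

A 6-joint arm with a two-finger parallel gripper is mounted at the origin on the work surface. World frame = base frame: x ahead of the robot, y to its left, z up, the work surface at z = 0. Lengths are in mm, angles in rad, forces in N, time in s.
With the tool pointing down it reaches from about 300 to 775 mm from the base axis. Payload 14.6 kg.
Tool frame: the origin (TCP) lies midway between the tips of the shut fingers; the grasp point (between the pads) lies 19 mm behind it (manip.hold_point_z is the distance from the TCP to the grasp point, in mm); z points along the fingers, y is the direction in which the jaws open and shut (so a half turn about z gives the same grasp; the last joint's range is limited). The gripper opens to 94 mm and grips with 3 to 60 N. Pads are 16 mm wide; open, the fingers measure 119 mm over their backs; the gripper's body (75 mm by 177 mm) begins 78 mm behind the grasp point.
Start: joints at [1.065, 0.3, 1.521, -0, 1.321, -0.067], TCP at [233.665, 497.885, 205.446] pointing down, gripper open.
Joint ranges: [-3.03, 3.03], [-0.79, 2.21], [0.23, 2.52], [-1.04, 4.18], [0, 3.07], [-2.55, 2.55]. Speed limits (rad/s): [2.22, 2.22, 2.57, 3.14, 3.14, 3.14].

INTERFACE

Orientations are given as [roll, pitch, yaw] about the fixed x, y, z axes, in that order (R = Rz(yaw) Ry(pitch) Rx(roll)).
In Python, from cell import manip gives the robot as it stands.
- The arm moves only by the shell command python3 -m crank 'ROWS' [OPENING] [FORCE]. ROWS is JSON, a list of rows, each an object with "offset": the shift along the world's x, y, z in m, a list of three; "spin": the turn about the world's z in degrees. In form: [{"offset": [dx, dy, dz], "spin": spin}, ...]. A call has exactly 8 rows; each row is the pose to reach, as a shift and turn from the pose measured when the call began; what a row does not reach only later rows make up. A row lasts 1/12 s, in which the tool goes at most 41.7 mm and 7.16 degrees, less where a joint would pass 70% of its speed; a pose out of reach is approached as far as the arm can. A call with a gripper value outside its range is refused whole. OPENING is the opening, from 0 (shut) to 1 (fully open), set as the call begins (- or left out, the last holds). The fingers move at their own pace and stop on an object; FORCE is the grip in N (left out, the last holds). Time passes only in rows, so rows that repeat a pose let the fingers close, or fill a call up. It gives the time, the measured TCP pose, the force and the opening at its end, in the units of the state.
- manip.read_state(): the state, without advancing time (a new reading comes with each control period).
- manip.camera(name): name is "scene" or "top" or "wrist"; returns a dict with "pixels" (400x640x3 uint8, red, green, blue), "fx", "fy", "cx", "cy" (pixels), "extrinsics" (4x4, takes a point from world to camera coordinates); the wrist camera has in their place "hand_eye" (4x4, takes a point from camera to tool coordinates, whose origin is the TCP and whose axes are the flange's). Camera axes: x right, y down, z forward; pixel columns grow to the right and rows downward; lengths in mm; the calibration is good to about 2 mm. A picture is of the moment at which its call begins: read the wrist's pose just before it. There is no depth.
- manip.sign_off(): hands the job in, once; it reports no verdict.
Trained networks look in a picture, given as the dict that the camera call returned (one of the last four; its "shot" number tells which), for a name from the list of things; names that differ only in an ending like _2 or _b are one class to them, and where a whole thing is asked for, a point or a joint stands for the part that bears it (a point fixed in the world has none). Each returns a list of dicts, best first, with "conf" (0 to 1); they miss things now and then, are a little off and sometimes report something else, mostly with a low value. They report only what shows in the picture. A call takes as long as a camera call. They do not tell look-alikes from the thing itself.
- manip.search_frame(picture, name): "location" ([x, y, z] in mm, in world coordinates, good to about 4 mm: the middle of the surface that is visible of it).
- manip.masks_of(picture, name): "mask" (400x640 bool, what is visible of it).
The state is a dict: "clock": time; "joints": joint angles; "qd": joint speeds; "effort": joint torques, N m; "eef_pos": TCP position; "eef_rot": TCP orientation; "wrist_force": force on the tool from outside, world axes, zero at the start; "moment": the same for the moment, N m; "finger_gap": finger opening in mm.
Only numpy, scipy, OpenCV 4.12 (cv2) and the standard library are available. Lean on these libraries where they do the work, as an engineer would, in place of code of your own. Each camera call takes 0.05 s, during which the arm holds its last target. There are 200 camera calls.

## Working session

There is one attempt and no reset: what is moved stays moved. The work goes in short steps, Python scripts to look and compute and a shell command to move; the robot and the scene stay as the last step left them, time stands still between calls to the robot, and variables do not carry over. Pictures are saved under pics/ and viewed, about 8 in all and at most 12, crops included, and the job is handed in when it is done.

```bash
ls; mkdir -p pics; cat > h.py <<'E'
from cell import manip
import cv2, numpy as np
def save(p,name,crop=None,scale=1):
    im=p["pixels"][:,:,::-1]
    if crop: im=im[crop[1]:crop[3],crop[0]:crop[2]]
    cv2.imwrite("pics/"+name,cv2.resize(im,None,fx=scale,fy=scale,interpolation=cv2.INTER_CUBIC))
def proj(p,X):
    E=np.array(p["extrinsics"]);c=E[:3,:3]@np.array(X,float)+E[:3,3]
    return np.array([p["fx"]*c[0]/c[2]+p["cx"],p["fy"]*c[1]/c[2]+p["cy"]])
def onplane(p,uv,z):
    E=np.array(p["extrinsics"]);R=E[:3,:3];o=-R.T@E[:3,3]
    d=R.T@np.array([(uv[0]-p["cx"])/p["fx"],(uv[1]-p["cy"])/p["fy"],1])
    return o+d*(z-o[2])/d[2]
E
python3 - <<'E'
from h import *
import numpy as np
np.set_printoptions(precision=1,suppress=True)
s=manip.read_state();print({k:np.round(v,3) for k,v in s.items()}, manip.hold_point_z)
ims=[]
for n in ("top","scene"):
    p=manip.camera(n);ims.append(p["pixels"][:,:,::-1])
    print(n,p["fx"],p["cx"],p["cy"],"cam at",-np.array(p["extrinsics"])[:3,:3].T@np.array(p["extrinsics"])[:3,3])
    for t in "pot dome rod stand dibber tag trowel bottle tube_mouth filler_mouth sprout rod_collar".split():
        print(t,[(np.array(d["location"]),round(d["conf"],2),proj(p,d["location"])) for d in manip.search_frame(p,t)])
cv2.imwrite("pics/a.png",ims[0]);cv2.imwrite("pics/b.png",ims[1])
E
```

```text
pics
{'clock': np.float64(0.0), 'joints': array([ 1.1,  0.3,  1.5, -0. ,  1.3, -0.1]), 'qd': array([-0.,  0.,  0., -0., -0.,  0.]), 'effort': array([ -0. , -53.2, -35.3,   0.1,   0. ,  -0. ]), 'eef_pos': array([233.5, 497.7, 204.9]), 'eef_rot': array([-3.1, -0. ,  2.7]), 'wrist_force': array([-0.6,  0.4,  0.4]), 'moment': array([-0. ,  0.1,  0. ]), 'finger_gap': np.float64(93.75)} 18.8
top 476.922758858182 316.79187731158237 207.68063436155637 cam at [ 277.8    3.4 1322.6]
pot [(array([ 473.7, -234.8,   87.5]), 0.88, array([399.6, 218.7])), (array([469.7, 312.3, 122.6]), 0.62, array([187.2, 217.2])), (array([486.2, 264.5,  59.1]), 0.15, array([211.4, 214.9]))]
dome [(array([ 311.2, -291.8,   66.8]), 0.91, array([421.7, 281.4])), (array([ 500.8, -257.5,  150.5]), 0.76, array([413. , 204.1]))]
rod [(array([521.7, 143. , 116.9]), 0.43, array([254.8, 197.8])), (array([514.6, 227.4, 126.6]), 0.39, array([221.1, 199.6])), (array([448.5, -25.5, 105.7]), 0.27, array([320.1, 226.9]))]
stand [(array([484.7, 267. ,  59.3]), 0.91, array([210.4, 215.4])), (array([ 472. , -232.2,   84.6]), 0.47, a
[... 1525 characters left out ...]
1.4, 185.1])), (array([475. , 318.2, 112.6]), 0.54, array([459. , 171.7]))]
trowel [(array([ 684.9, -148.9,    4.5]), 0.65, array([244.4, 282.7])), (array([ 549.4, -263.6,  133.8]), 0.59, array([187. , 190.1]))]
bottle [(array([479.8, -27.5,  76.3]), 0.91, array([305. , 192.2]))]
tube_mouth [(array([ 569.3, -249.2,   57.2]), 0.7, array([199. , 226.5]))]
filler_mouth [(array([ 563.6, -250.4,   56.2]), 0.69, array([199.1, 225.3]))]
sprout [(array([ 570.3, -249.5,   56.8]), 0.97, array([198.8, 226.9]))]
rod_collar [(array([521. , 225.1, 111.1]), 0.83, array([423.1, 184.2])), (array([609.3, 260.9,  95. ]), 0.79, array([451.8, 213.2])), (array([530.4, 142.1,  92.2]), 0.71, array([384.6, 195.4]))]
```

```bash
python3 - <<'E'
import cv2
a=cv2.imread("pics/a.png");b=cv2.imread("pics/b.png")
cv2.imwrite("pics/v1.png",cv2.resize(a[100:340,150:470],None,fx=2.5,fy=2.5,interpolation=cv2.INTER_CUBIC))
cv2.imwrite("pics/v2.png",cv2.resize(b[130:330,150:490],None,fx=2.35,fy=2.35,interpolation=cv2.INTER_CUBIC))
E
```

```text
(no output)
```

View pics/v1.png

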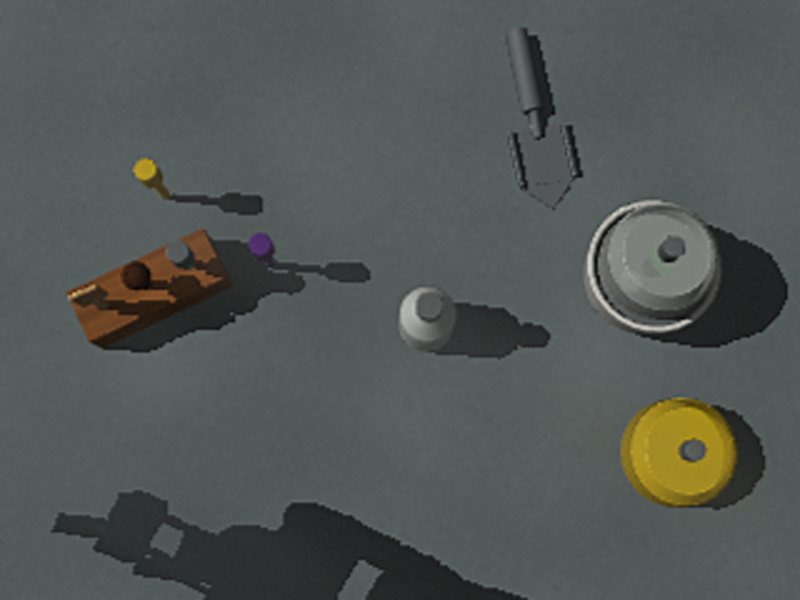

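View pics/v2.png

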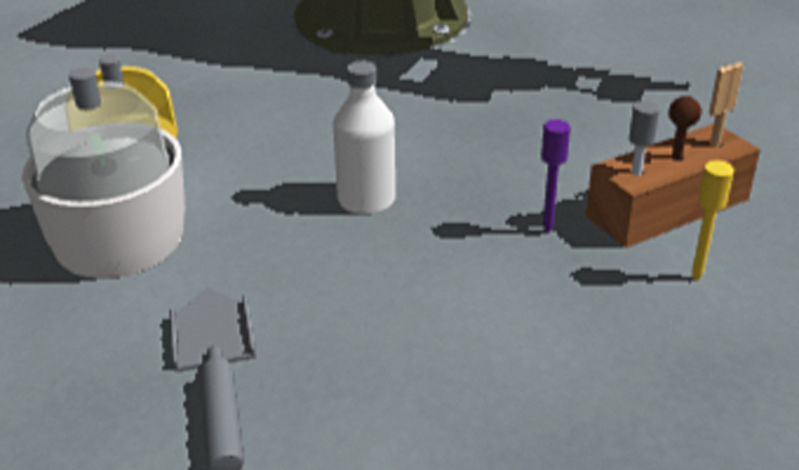

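The top view shows the gauge (grey head) at about (222,202) full-frame pixels, at the +x/−y end of the stand. The white pot's clear dome has its knob at about (419,199), and the yellow dome and the purple and yellow rods are decoys.

```bash
python3 - <<'E'
from h import *
np.set_printoptions(precision=1,suppress=True)
p=manip.camera("top");q=manip.camera("scene")
def T(x,y):return (150+x/2.5,100+y/2.5)
def S(x,y):return (150+x/2.35,130+y/2.35)
print("knob top",onplane(p,T(674,244),181),onplane(q,S(84,74),181))
print("pot rim",onplane(p,T(653,267),90),"bottle",onplane(p,T(430,305),150),onplane(q,S(362,68),150))
print("rod head",onplane(p,T(181,252),130),onplane(q,S(645,110),130))
print("dome yellow",onplane(p,T(693,449),100),"trowel tip",onplane(p,T(553,208),5))
print("purple",onplane(p,T(262,244),120),"stand corners",[onplane(p,T(*c),60)[:2] for c in [(204,230),(231,283),(97,346),(68,295)]])
g=p["pixels"][180:225,395:445]
E
```

```text
knob top [ 511.3 -267.6  181. ] [ 515.9 -264.6  181. ]
pot rim [ 505.1 -266.    90. ] bottle [454.5 -29.1 150. ] [460.6 -26.8 150. ]
rod head [510.9 223.4 130. ] [522.7 225.1 130. ]
dome yellow [ 314.9 -298.3  100. ] trowel tip [ 588.4 -172.9    5. ]
purple [521.7 142.7 120. ] stand corners [array([548.9, 212.5]), array([491.1, 181.7]), array([422.8, 321.3]), array([477.3, 354.8])]
```

```bash
python3 -m crank '[{"offset":[0.02,-0.04,0.02],"spin":0},{"offset":[0.27,-0.765,0.08],"spin":0},{"offset":[0.27,-0.765,0.08],"spin":0},{"offset":[0.27,-0.765,0.08],"spin":0},{"offset":[0.27,-0.765,0.08],"spin":0},{"offset":[0.27,-0.765,0.08],"spin":0},{"offset":[0.27,-0.765,0.08],"spin":0},{"offset":[0.27,-0.765,0.08],"spin":0}]' 1; python3 -c "
from h import *
s=manip.read_state();print(s)"
```

```text
clock: 2.07
eef_pos: [345.8, 187.3, 246.5]
eef_rot: [3.141, 0.001, 2.703]
wrist_force: [1.1, 1.2, 0.2]
finger_gap: 94.4
{'clock': 2.0667, 'joints': array([ 4.03219136e-01, -9.41242539e-02,  1.85884079e+00, -3.06733535e-05,
        1.37614190e+00, -7.29174916e-01]), 'qd': array([-1.25702867, -0.27179297,  0.15645449, -0.00475477,  0.11359614,
       -1.24472339]), 'effort': array([ 1.14610666e+01, -2.98305774e+01, -3.51711345e+01,  1.09663492e-01,
        1.11253874e-02,  2.74541929e+00]), 'eef_pos': array([345.80052058, 187.29836281, 246.5175778 ]), 'eef_rot': array([3.14106518e+00, 5.11622943e-04, 2.70319617e+00]), 'wrist_force': array([1.09667668, 1.20141015, 0.24805743]), 'moment': array([ 0.01203551, -0.06985481, -0.03143239]), 'finger_gap': 94.4023092031823}
```

```bash
python3 -m crank '[{"offset":[0.162,-0.454,0.04],"spin":0},{"offset":[0.162,-0.454,0.04],"spin":0},{"offset":[0.162,-0.454,0.04],"spin":0},{"offset":[0.162,-0.454,0.04],"spin":0},{"offset":[0.162,-0.454,0.04],"spin":0},{"offset":[0.162,-0.454,0.04],"spin":0},{"offset":[0.162,-0.454,0.04],"spin":0},{"offset":[0.162,-0.454,0.04],"spin":0}]'
```

```text
clock: 2.73
eef_pos: [457.2, -126.1, 274.2]
eef_rot: [3.141, 0.001, 2.703]
wrist_force: [0.9, 0.8, 0.4]
finger_gap: 93.7
```

```bash
python3 -m crank '[{"offset":[0.054,-0.146,0.01],"spin":0},{"offset":[0.054,-0.146,0.01],"spin":0},{"offset":[0.054,-0.146,0.01],"spin":0},{"offset":[0.054,-0.146,0.01],"spin":0},{"offset":[0.054,-0.146,0.01],"spin":0},{"offset":[0.054,-0.146,0.01],"spin":0},{"offset":[0.054,-0.146,0.01],"spin":0},{"offset":[0.054,-0.146,0.01],"spin":0}]'
```

```text
clock: 3.4
eef_pos: [511.1, -271.1, 284.6]
eef_rot: [3.141, 0.001, 2.704]
wrist_force: [-0.3, -1.0, 0.5]
finger_gap: 94.1
```

```bash
cat >> h.py <<'E'
from scipy.spatial.transform import Rotation as Ro
def wrist():
    s=manip.read_state();p=manip.camera("wrist")
    T=np.eye(4);T[:3,:3]=Ro.from_euler("xyz",s["eef_rot"]).as_matrix();T[:3,3]=s["eef_pos"]
    p["extrinsics"]=np.linalg.inv(T@np.array(p["hand_eye"]));return p
E
python3 - <<'E'
from h import *
np.set_printoptions(precision=1,suppress=True)
p=wrist();E=p["extrinsics"];print(-E[:3,:3].T@E[:3,3],p["fx"],np.array(p["hand_eye"]))
save(p,"c.png")
print(proj(p,[512,-267,181]))
E
```

```text
[ 437.4 -237.1  464.2] 278.4213074821936 [[   0.    -1.    -0.3   80.9]
 [   1.     0.    -0.    -0.4]
 [   0.    -0.3    1.  -179.7]
 [   0.     0.     0.     1. ]]
[328.4 198.4]
```

View pics/c.png

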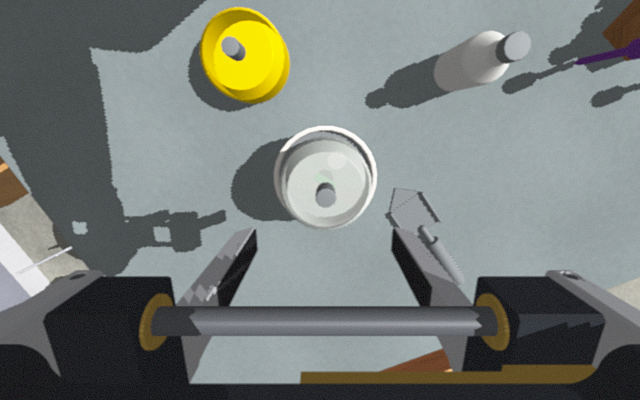

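```bash
python3 - <<'E'
from h import *
np.set_printoptions(precision=1,suppress=True)
p=wrist();save(p,"d.png",(260,110,400,250),4)
print(onplane(p,(326,198),181),onplane(p,(326,177),90))
g=cv2.cvtColor(p["pixels"],cv2.COLOR_RGB2GRAY)[180:215:2,308:346:2];print(g)
E
```

```text
[ 510.6 -269.1  181. ] [ 507.1 -266.9   90. ]
[[216 212 215 208 214 209 211 211 213 214 215 209 206 211 215 213 213 214
  217]
 [215 213 216 214 215 204 207 178 149 149 170 206 215 213 214 209 215 215
  215]
 [211 213 212 216 216 205 128  71  75  93 101 134 193 209 213 211 212 212
  217]
 [214 213 214 212 210 109  61  71  82  98 107 111 142 206 214 214 215 213
  211]
 [211 212 213 216 176  66  66  94 114 132 127 119 119 179 214 214 217 215
  215]
 [214 211 209 212 141  66 134 159 164 165 168 163 142 157 216 217 214 213
  209]
 [213 212 209 212 117 127 153 157 156 160 161 161 174 150 208 210 210 212
  217]
 [213 214 208 204 123 155 156 155 160 158 156 165 165 170 209 215 214 212
  214]
 [209 207 210 204 140 154 156 154 157 158 157 160 164 170 201 212 215 214
  216]
 [206 210 212 209 145 154 152 155 154 154 160 159 160 165 197 215 213 213
  209]
 [212 209 210 209 149 151 152 155 157 155 157 156 157 167 199 210 215 212
  214]
 [212 210 210 210 183 149 154 159 154 154 159 157 153 193 211 214 212 212
  209]
 [210 213 210 210 215 166 148 155 152 155 154 156 179 211 209 212 214 214
  212]
 [211 212 211 214 213 207 189 161 157 160 164 194 212 214 213 213 212 210
  211]
 [213 209 208 211 206 211 214 213 209 211 215 215 211 214 212 213 211 211
  211]
 [213 210 211 209 211 214 213 216 208 215 213 212 211 213 213 212 211 211
  214]
 [211 211 214 204 213 214 207 210 212 214 215 212 213 211 212 216 212 205
  183]
 [204 204 205 212 210 209 212 213 211 215 212 213 215 208 207 192 172 164
  159]]
```

View pics/d.png

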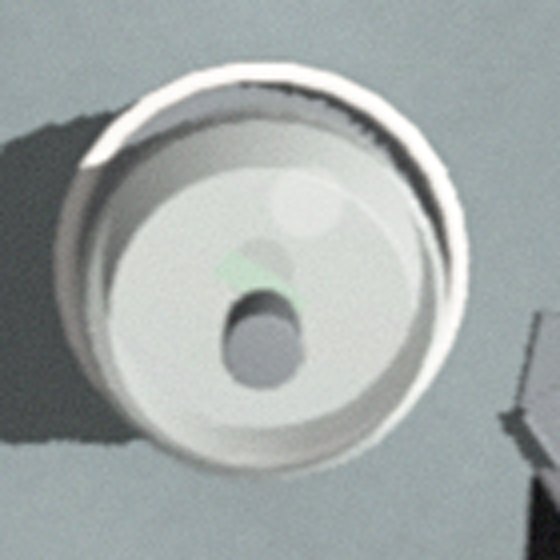

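```bash
python3 -m crank '[{"offset":[0,0.001,-0.03],"spin":0},{"offset":[0,0.002,-0.06],"spin":0},{"offset":[0,0.002,-0.09],"spin":0},{"offset":[0,0.002,-0.11],"spin":0},{"offset":[0,0.002,-0.125],"spin":0},{"offset":[0,0.002,-0.13],"spin":0},{"offset":[0,0.002,-0.131],"spin":0},{"offset":[0,0.002,-0.131],"spin":0}]'; python3 -m crank '[{"offset":[0,0,0],"spin":0},{"offset":[0,0,0],"spin":0},{"offset":[0,0,0],"spin":0},{"offset":[0,0,0],"spin":0},{"offset":[0,0,0],"spin":0},{"offset":[0,0,0],"spin":0},{"offset":[0,0,0],"spin":0},{"offset":[0,0,0],"spin":0}]' 0 20
```

```text
clock: 4.17
eef_pos: [511.5, -268.9, 154.7]
eef_rot: [3.141, 0.003, 2.705]
wrist_force: [-0.3, 0.3, 0.5]
finger_gap: 93.9
clock: 4.83
eef_pos: [511.5, -268.9, 154.7]
eef_rot: [3.141, 0.003, 2.705]
wrist_force: [-0.0, 0.3, 0.2]
finger_gap: 44.1
```

```bash
python3 -m crank '[{"offset":[0,0,0],"spin":0},{"offset":[0,0,0],"spin":0},{"offset":[0,0,0],"spin":0},{"offset":[0,0,0],"spin":0},{"offset":[0,0,0],"spin":0},{"offset":[0,0,0],"spin":0},{"offset":[0,0,0.002],"spin":0},{"offset":[0,0,0.005],"spin":0}]' 0 20;  python3 -m crank '[{"offset":[0,0,0.01],"spin":0},{"offset":[0,0,0.02],"spin":0},{"offset":[0,0,0.035],"spin":0},{"offset":[0,0,0.05],"spin":0},{"offset":[0,0,0.065],"spin":0},{"offset":[0,0,0.075],"spin":0},{"offset":[0,0,0.082],"spin":0},{"offset":[0,0,0.085],"spin":0}]'
```

```text
clock: 5.5
eef_pos: [511.3, -268.8, 159.5]
eef_rot: [3.141, 0.002, 2.705]
wrist_force: [-0.7, -0.4, -1.4]
finger_gap: 21.6
clock: 6.17
eef_pos: [511.5, -268.9, 245.9]
eef_rot: [3.141, 0.004, 2.705]
wrist_force: [-0.7, 0.7, -2.1]
finger_gap: 21.3
```

```bash
python3 -m crank '[{"offset":[-0.006,0.007,0],"spin":0},{"offset":[-0.021,0.024,0],"spin":0},{"offset":[-0.045,0.051,0],"spin":0},{"offset":[-0.071,0.08,0],"spin":0},{"offset":[-0.097,0.108,0],"spin":0},{"offset":[-0.12,0.135,-0.01],"spin":0},{"offset":[-0.135,0.152,-0.025],"spin":0},{"offset":[-0.141,0.159,-0.045],"spin":0}]'; python3 -m crank '[{"offset":[0,0,-0.025],"spin":0},{"offset":[0,0,-0.05],"spin":0},{"offset":[0,0,-0.07],"spin":0},{"offset":[0,0,-0.09],"spin":0},{"offset":[0,0,-0.105],"spin":0},{"offset":[0,0,-0.11],"spin":0},{"offset":[0,0,-0.11],"spin":0},{"offset":[0,0,-0.11],"spin":0}]'
```

```text
clock: 6.83
eef_pos: [368.6, -107.9, 200.7]
eef_rot: [3.141, 0.005, 2.706]
wrist_force: [0.3, -0.8, -1.6]
finger_gap: 21.8
clock: 7.5
eef_pos: [368.5, -107.8, 91.1]
eef_rot: [3.141, 0.005, 2.706]
wrist_force: [0.1, 0.1, -1.0]
finger_gap: 21.4
```

```bash
python3 -m crank '[{"offset":[0,0,-0.006],"spin":0},{"offset":[0,0,-0.012],"spin":0},{"offset":[0,0,-0.015],"spin":0},{"offset":[0,0,-0.017],"spin":0},{"offset":[0,0,-0.0175],"spin":0},{"offset":[0,0,-0.0175],"spin":0},{"offset":[0,0,-0.0175],"spin":0},{"offset":[0,0,-0.0175],"spin":0}]'
```

```text
clock: 8.17
eef_pos: [368.5, -107.8, 73.7]
eef_rot: [3.141, 0.006, 2.706]
wrist_force: [-0.2, 0.4, -2.1]
finger_gap: 21.4
```

```bash
python3 -m crank '[{"offset":[0,0,-0.0005],"spin":0},{"offset":[0,0,-0.001],"spin":0},{"offset":[0,0,-0.0015],"spin":0},{"offset":[0,0,-0.0015],"spin":0},{"offset":[0,0,-0.0015],"spin":0},{"offset":[0,0,-0.0015],"spin":0},{"offset":[0,0,-0.0015],"spin":0},{"offset":[0,0,-0.0015],"spin":0}]'
```

```text
clock: 8.83
eef_pos: [369.0, -108.0, 73.4]
eef_rot: [3.141, 0.007, 2.706]
wrist_force: [-6.7, 2.3, 21.2]
finger_gap: 21.7
```

```bash
python3 -m crank '[{"offset":[0,0,0],"spin":0},{"offset":[0,0,0],"spin":0},{"offset":[0,0,0],"spin":0},{"offset":[0,0,0],"spin":0},{"offset":[0,0,0],"spin":0},{"offset":[0,0,0],"spin":0},{"offset":[0,0,0.001],"spin":0},{"offset":[0,0,0.005],"spin":0}]' 0.7; python3 -m crank '[{"offset":[0,0,0.03],"spin":0},{"offset":[0,0,0.07],"spin":0},{"offset":[0,0,0.11],"spin":0},{"offset":[0.03,-0.03,0.14],"spin":0},{"offset":[0.06,-0.06,0.15],"spin":0},{"offset":[0.09,-0.09,0.16],"spin":0},{"offset":[0.12,-0.12,0.16],"spin":0},{"offset":[0.14,-0.14,0.16],"spin":0}]'; python3 - <<'E'
from h import *
np.set_printoptions(precision=1,suppress=True)
print(manip.read_state()["eef_pos"])
p=wrist()
for n in ("tube_mouth","filler_mouth","sprout","pot","dome"):
    print(n,[(np.array(d["location"]),round(d["conf"],2),proj(p,d["location"])) for d in manip.search_frame(p,n)])
save(p,"e.png",(120,60,520,360),2)
t=manip.camera("top")
for n in ("tube_mouth","sprout","pot","dome"):
    print(n,[(np.array(d["location"]),round(d["conf"],2),proj(t,d["location"])) for d in manip.search_frame(t,n)])
np.savez("e.npz",E=p["extrinsics"],fx=p["fx"],fy=p["fy"],cx=p["cx"],cy=p["cy"],pixels=p["pixels"])
E
```

```text
clock: 9.5
eef_pos: [368.7, -107.9, 78.1]
eef_rot: [3.141, 0.006, 2.706]
wrist_force: [0.0, -0.2, 0.1]
finger_gap: 65.3
clock: 10.17
eef_pos: [509.6, -249.1, 239.3]
eef_rot: [3.141, 0.008, 2.706]
wrist_force: [0.6, 0.5, 1.2]
finger_gap: 66.1
[ 509.6 -249.1  239.3]
tube_mouth [(array([ 507.8, -267.8,   86.6]), 0.85, array([310.1, 192.5]))]
filler_mouth [(array([ 506.2, -268.4,   80.6]), 0.85, array([309.4, 190.3]))]
sprout [(array([ 507.8, -268.6,   81.9]), 0.76, array([309.8, 191.8]))]
pot [(array([ 504.5, -266.6,   84.5]), 0.57, array([309.9, 189.3]))]
dome [(array([ 380.8, -122.2,   67.8]), 0.8, array([378.9,  35.6]))]
tube_mouth [(array([ 532.9, -208.7,   82.6]), 0.52, array([388.8, 196.9]))]
sprout [(array([ 533.2, -208.2,   84. ]), 0.51, array([388.7, 196.7]))]
pot [(array([ 533.9, -208.8,   80.7]), 0.67, array([388.7, 196.7]))]
dome [(array([375.2, -84.7,  67.4]), 0.79, array([342.3, 256.6])), (array([ 302.6, -346.1,   61.1]), 0.42, array([441.9, 284.8]))]
```

View pics/e.png

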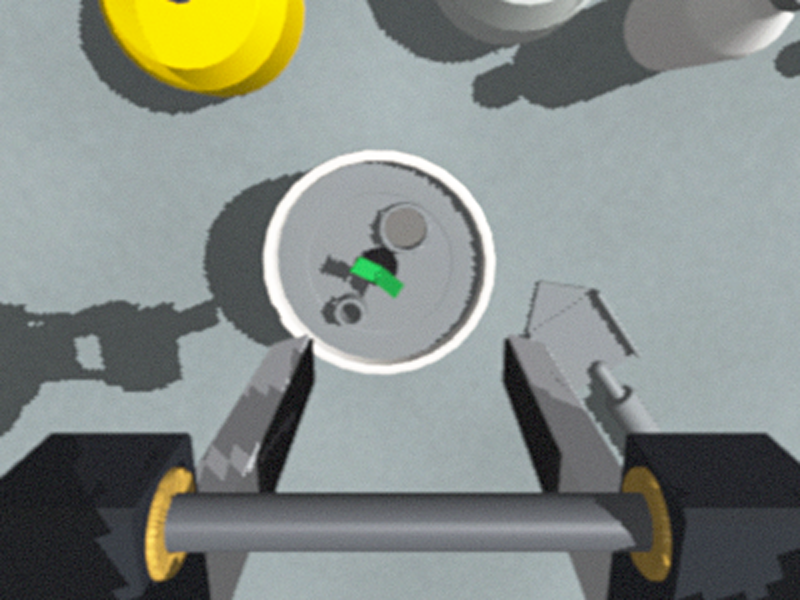

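The open pot shows the narrow tube at crop (350,310), full-frame (295,215), and the filler neck at (322,173). The rim centre is at about (310,191).

```bash
python3 - <<'E'
from h import *
np.set_printoptions(precision=1,suppress=True)
d=np.load("e.npz");p=dict(extrinsics=d["E"],fx=float(d["fx"]),fy=float(d["fy"]),cx=float(d["cx"]),cy=float(d["cy"]))
im=d["pixels"]
w=(im.min(2)>215).astype(np.uint8)
n,l,st,c=cv2.connectedComponentsWithStats(w)
i=1+np.argmax([s[4] if 240<cc[0]<380 and 120<cc[1]<260 else 0 for s,cc in zip(st[1:],c[1:])]);print(st[i],c[i])
ys,xs=np.nonzero(l==i);P=np.array([onplane(p,(x,y),90)[:2] for x,y in zip(xs,ys)])
# mean circle fit
A=np.c_[2*P,np.ones(len(P))];s=np.linalg.lstsq(A,(P**2).sum(1),rcond=None)[0];r=np.sqrt(s[2]+s[0]**2+s[1]**2)
print("rim",s[:2],r)
t=onplane(p,(295,215),94);f=onplane(p,(322.5,173.5),88);print("tube",t,"filler",f,np.linalg.norm((t-f)[:2]),"dist",np.linalg.norm(t[:2]-s[:2]),np.linalg.norm(f[:2]-s[:2]))
u=(t-f)[:2];u/=np.linalg.norm(u);print("yaw",np.degrees(np.arctan2(u[1],u[0])),"tube via rim",s[:2]+33*u, "via filler",f[:2]+62*u)
g=cv2.cvtColor(im,cv2.COLOR_RGB2GRAY);print(g[205:226,284:308])
E
```

```text
[ 252  135  116  112 1687] [306.2 189.7]
rim [ 508.1 -268. ] 67.35367695540842
tube [ 524.2 -296.1   94. ] filler [ 492.5 -243.8   88. ] 61.146276752072055 dist 32.39560759064607 28.77372832391161
yaw -58.73259997631068 tube via rim [ 525.3 -296.2] via filler [ 524.7 -296.8]
[[165 165 160 162 165 160 167 166 161 161 158 160 149 144 122  95  76  82
  102 138 160 163 164 163]
 [162 163 164 164 166 163 164 161 147 138 134 132 133 143 131 109  79  89
  126 152 163 164 160 164]
 [163 157 158 159 163 162 155 128 102  97  97 106 110 122 126 114  96  99
  138 162 163 161 162 160]
 [160 137 117 138 152 130 108  84  73  84  95 104 108 110 121 118 109 127
  150 164 164 160 162 161]
 [155 121  88  93 106  89  78  85 100 115 129 135 128 133 125 129 130 139
  154 161 166 162 168 165]
 [129  95  89 100 110  98 102 133 152 156 156 157 158 165 158 142 133 140
  146 161 161 162 161 160]
 [ 90  89 120 134 121 118 139 155 151 134 120 126 130 152 161 165 150 140
  146 154 166 161 164 164]
 [ 72  81  90 111 119 144 155 142 104  87  82  80  87 109 140 164 161 152
  145 151 161 161 163 164]
 [ 77  69  79  9
[... 597 characters left out ...]
77  73  98 136 163 153 131 120 110  99  84  74  68  72  95 135 166
  168 167 165 159 165 164]
 [ 77  74  73  84 113 143 162 150 130 111  98  85  76  76  98 129 157 168
  166 161 162 164 164 164]
 [100 100  96  94  91 112 148 166 148 128 116 101 100 112 135 157 167 166
  166 164 163 163 157 163]
 [150 151 151 146 122 110 137 157 162 156 156 154 151 155 161 164 164 162
  160 164 156 163 161 163]
 [166 167 163 164 153 150 156 162 165 162 162 163 166 165 167 166 166 162
  160 162 162 164 164 161]
 [165 162 163 162 164 164 165 163 160 161 162 164 167 173 169 169 167 167
  163 161 167 164 158 161]
 [163 163 162 162 164 164 161 165 163 166 166 162 160 161 164 168 166 169
  172 169 168 168 167 166]]
```

```bash
python3 -m crank '[{"offset":[0,0.03,0.01],"spin":-6},{"offset":[0,0.07,0.02],"spin":-12},{"offset":[0,0.11,0.02],"spin":-18},{"offset":[0,0.15,0.02],"spin":-24},{"offset":[0,0.19,0.02],"spin":-30},{"offset":[0,0.23,0.02],"spin":-36},{"offset":[0,0.27,0.02],"spin":-38},{"offset":[0,0.31,0.02],"spin":-38}]' 0.5;  python3 -m crank '[{"offset":[0,0.04,0],"spin":0},{"offset":[0,0.08,0],"spin":0},{"offset":[0,0.12,0],"spin":0},{"offset":[0,0.15,0],"spin":0},{"offset":[0,0.16,0],"spin":0},{"offset":[0,0.164,0],"spin":0},{"offset":[0,0.164,0],"spin":0},{"offset":[0,0.164,0],"spin":0}]'; python3 - <<'E'
from h import *
np.set_printoptions(precision=1,suppress=True)
p=wrist();save(p,"f.png",(120,40,520,340),2)
for n in ("rod","dibber","tag","stand"):
    print(n,[(np.array(d["location"]),round(d["conf"],2),proj(p,d["location"])) for d in manip.search_frame(p,n)])
np.savez("f.npz",E=p["extrinsics"],fx=p["fx"],fy=p["fy"],cx=p["cx"],cy=p["cy"],pixels=p["pixels"])
E
```

```text
clock: 11.38
eef_pos: [507.3, 65.0, 259.5]
eef_rot: [3.14, 0.007, 2.04]
wrist_force: [0.9, -0.1, -0.8]
finger_gap: 47.2
clock: 12.05
eef_pos: [507.4, 227.9, 259.6]
eef_rot: [3.14, 0.008, 2.04]
wrist_force: [-0.1, -0.8, 0.4]
finger_gap: 47.1
rod [(array([511.5, 228.1, 126.8]), 0.93, array([327.8, 192.5])), (array([524.7, 151.3, 116.4]), 0.81, array([309.4, 247. ])), (array([599.9, 269.9, 120.9]), 0.8, array([410.3, 193.4]))]
dibber [(array([490.1, 274. , 118.7]), 0.93, array([329.3, 147.6])), (array([481.7, 286.3,  60.8]), 0.41, array([327. , 131.7]))]
tag [(array([466.8, 317.3, 149.4]), 0.6, array([329. , 100.1]))]
stand [(array([483. , 287.5,  62.3]), 0.57, array([328.4, 131.4]))]
```

View pics/f.png

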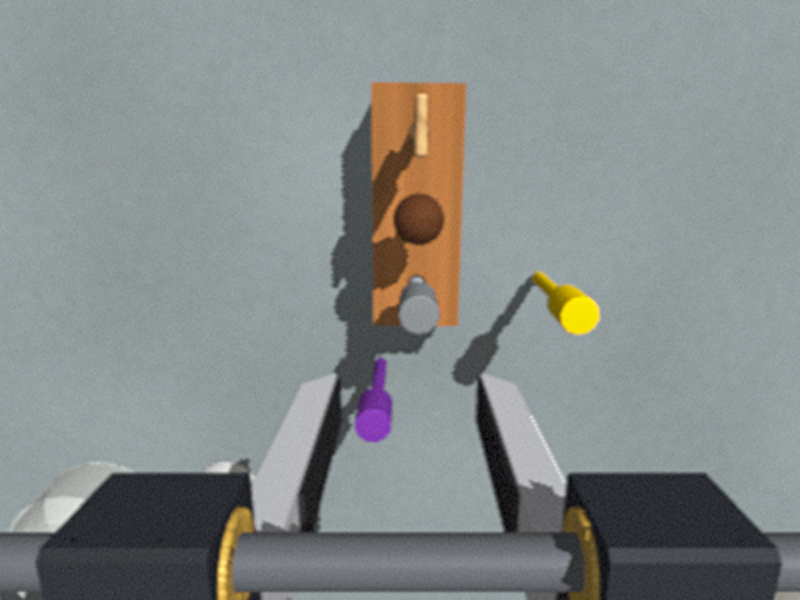

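The gauge's head-top centre is at crop (419,312), full-frame (329.5,196). The jaws are aligned across the stand, and the purple and yellow rods are clear of the fingers.

```bash
python3 - <<'E'
from h import *
np.set_printoptions(precision=1,suppress=True)
d=np.load("f.npz");p=dict(extrinsics=d["E"],fx=float(d["fx"]),fy=float(d["fy"]),cx=float(d["cx"]),cy=float(d["cy"]))
print(onplane(p,(329.5,196),130), "purple",onplane(p,(307,250.5),120),"yellow",onplane(p,(409.5,196.5),120),onplane(p,(389,177),3))
g=cv2.cvtColor(d["pixels"],cv2.COLOR_RGB2GRAY);print(g[178:210:2,314:346:2])
E
```

```text
[514.8 226.  130. ] purple [523.6 147.3 120. ] yellow [601.4 266.1 120. ] [603.6 266.3   3. ]
[[ 72  65  68 126 144 126 110 118 116 125 137 141 135 141 143 137]
 [ 67  64  88 148 137 106 141 168 171 109 136 138 141 139 143 131]
 [ 79 117 140 148 135  93 107 111 123 123 132 139 136 142 144 138]
 [138 147 143 136  87  89 106 119 121 128 127 131 138 143 144 136]
 [144 146 142 113  71 101 109 117 124 124 129 121 134 141 140 135]
 [146 145 142  86  81 104 135 153 159 154 144 128 139 145 142 132]
 [141 146 140  77 110 151 154 152 149 150 156 141 128 143 143 134]
 [138 138  94  95 144 151 152 149 151 149 147 153 142 144 140 131]
 [ 73  62  66 118 150 145 153 147 150 147 147 150 149 143 138 134]
 [ 69  69  75 135 150 144 150 148 150 149 144 150 148 140 139 130]
 [ 71  69  76 132 144 148 149 143 148 151 149 148 153 139 147 130]
 [ 70  69  70 119 145 146 142 146 141 147 152 148 140 142 137 131]
 [ 70  70  65  95 141 147 145 146 144 147 148 144 142 144 144 138]
 [ 74  71  75  71  92 138 147 148 148 147 141 104 144 152 149 150]
 [ 75  77  75  71  69  84 100 122 121 109  86 117 149 149 147 151]
 [ 77  73  73  72  73  74  65  65  71  71  95 141 151 150 149 151]]
```

```bash
python3 -m crank '[{"offset":[0.004,-0.001,-0.02],"spin":0},{"offset":[0.007,-0.0025,-0.045],"spin":0},{"offset":[0.007,-0.0025,-0.075],"spin":0},{"offset":[0.007,-0.0025,-0.105],"spin":0},{"offset":[0.007,-0.0025,-0.135],"spin":0},{"offset":[0.007,-0.0025,-0.152],"spin":0},{"offset":[0.007,-0.0025,-0.159],"spin":0},{"offset":[0.007,-0.0025,-0.16],"spin":0}]'; python3 -m crank '[{"offset":[0,0,0],"spin":0},{"offset":[0,0,0],"spin":0},{"offset":[0,0,0],"spin":0},{"offset":[0,0,0],"spin":0},{"offset":[0,0,0],"spin":0},{"offset":[0,0,0],"spin":0},{"offset":[0,0,0],"spin":0},{"offset":[0,0,0],"spin":0}]' 0 40
```

```text
clock: 12.97
eef_pos: [514.2, 225.1, 98.6]
eef_rot: [-3.141, 0.007, 2.039]
wrist_force: [0.4, -0.4, -0.7]
finger_gap: 46.9
clock: 13.63
eef_pos: [514.7, 225.3, 99.4]
eef_rot: [3.14, 0.007, 2.039]
wrist_force: [0.1, 0.0, 5.8]
finger_gap: 23.1
```

```bash
python3 -m crank '[{"offset":[0,0,0.01],"spin":0},{"offset":[0,0,0.025],"spin":0},{"offset":[0,0,0.045],"spin":0},{"offset":[0,0,0.07],"spin":0},{"offset":[0,0,0.1],"spin":0},{"offset":[0,0,0.13],"spin":0},{"offset":[0,0,0.155],"spin":0},{"offset":[0,0,0.165],"spin":0}]'; python3 -m crank '[{"offset":[0,-0.01,0],"spin":0},{"offset":[0,-0.03,0],"spin":0},{"offset":[0,-0.06,0],"spin":0},{"offset":[0,-0.1,0],"spin":0},{"offset":[0,-0.14,0],"spin":0},{"offset":[0,-0.18,0],"spin":2},{"offset":[0,-0.22,0],"spin":4},{"offset":[0,-0.26,0],"spin":4}]'; python3 -m crank '[{"offset":[0.002,-0.04,0],"spin":0},{"offset":[0.004,-0.08,0],"spin":0},{"offset":[0.006,-0.12,0],"spin":0},{"offset":[0.008,-0.16,0],"spin":0},{"offset":[0.01,-0.2,0],"spin":0},{"offset":[0.01,-0.23,0],"spin":0},{"offset":[0.01,-0.25,0],"spin":0},{"offset":[0.01,-0.26,0],"spin":0}]'
```

```text
clock: 14.3
eef_pos: [515.2, 225.6, 268.7]
eef_rot: [3.135, 0.008, 2.039]
wrist_force: [-0.4, -0.9, -1.0]
finger_gap: 23.1
clock: 14.97
eef_pos: [514.0, -36.8, 267.2]
eef_rot: [3.137, 0.007, 2.111]
wrist_force: [1.4, 0.7, -0.4]
finger_gap: 23.4
clock: 15.63
eef_pos: [522.6, -299.5, 265.0]
eef_rot: [3.139, 0.004, 2.108]
wrist_force: [-0.2, 0.7, 0.3]
finger_gap: 23.4
```

```bash
python3 -m crank '[{"offset":[0.002,0.003,-0.03],"spin":0},{"offset":[0.002,0.003,-0.05],"spin":0},{"offset":[0.002,0.003,-0.06],"spin":0},{"offset":[0.002,0.003,-0.06],"spin":0},{"offset":[0.002,0.003,-0.06],"spin":0},{"offset":[0.002,0.003,-0.06],"spin":0},{"offset":[0.002,0.003,-0.06],"spin":0},{"offset":[0.002,0.003,-0.06],"spin":0}]'; python3 - <<'E'
from h import *
np.set_printoptions(precision=1,suppress=True)
s=manip.read_state()["eef_pos"];p=wrist();save(p,"g.png",(200,100,440,280),3.3)
print(s,"tip",proj(p,s-[0,0,89.4]),"tube",proj(p,[525,-296.5,94]))
q=manip.camera("scene");u=proj(q,[525,-296.5,100]).astype(int);print("scene tip",proj(q,s-[0,0,89.4]),"tube",proj(q,[525,-296.5,94]),u)
save(q,"g2.png",(u[0]-50,u[1]-60,u[0]+90,u[1]+50),5.5);print(u-[50,60])
np.savez("g.npz",E=p["extrinsics"],fx=p["fx"],fy=p["fy"],cx=p["cx"],cy=p["cy"],pixels=p["pixels"])
E
```

```text
clock: 16.3
eef_pos: [524.9, -296.5, 206.1]
eef_rot: [3.138, 0.006, 2.109]
wrist_force: [-0.9, 0.2, -1.3]
finger_gap: 23.5
[ 524.9 -296.5  206.1] tip [324.5 202.2] tube [324.5 196.2]
scene tip [175.3 191.6] tube [177.6 200.9] [177 198]
[127 138]
```

View pics/g.png

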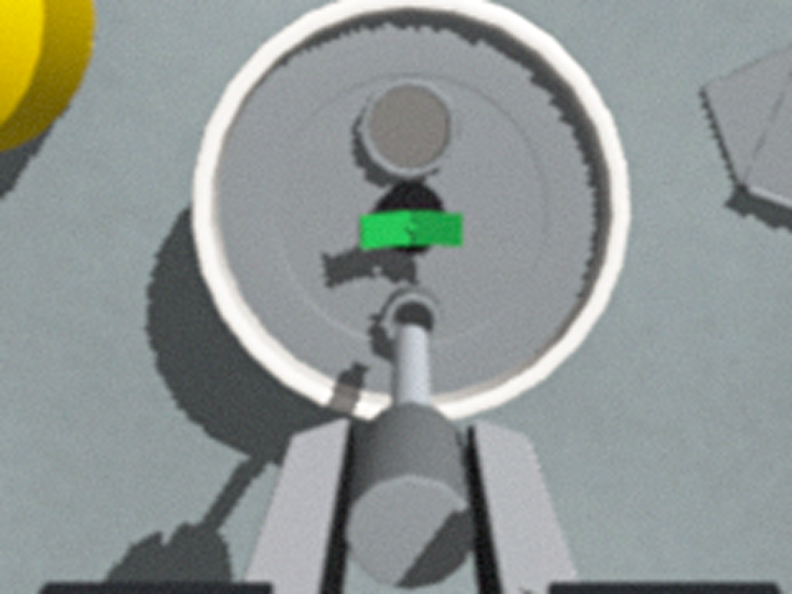

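View pics/g2.png

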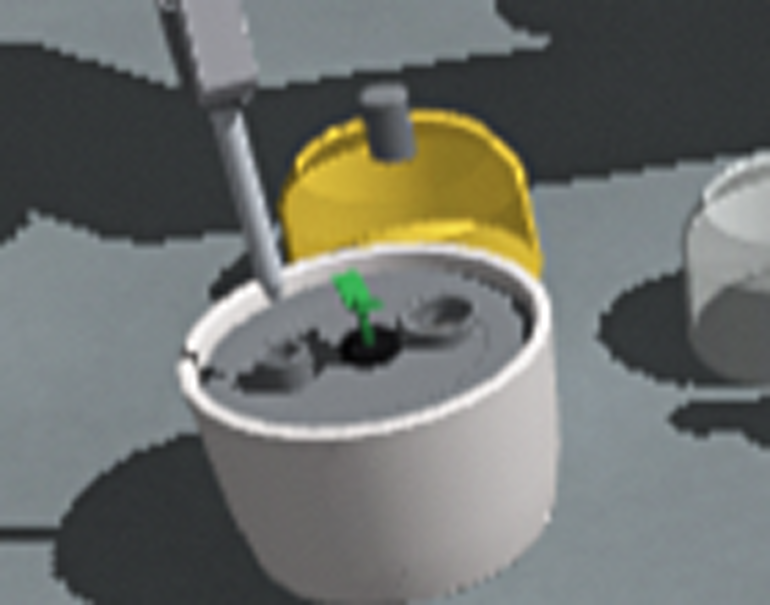

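Relative to the tube, the stem tip matches its predicted offset within about 1 mm in both views. I'm going down.

```bash
python3 -m crank '[{"offset":[0,0,-0.008],"spin":0},{"offset":[0,0,-0.016],"spin":0},{"offset":[0,0,-0.022],"spin":0},{"offset":[0,0,-0.028],"spin":0},{"offset":[0,0,-0.034],"spin":0},{"offset":[0,0,-0.04],"spin":0},{"offset":[0,0,-0.046],"spin":0},{"offset":[0,0,-0.05],"spin":0}]'; python3 -m crank '[{"offset":[0,0,-0.006],"spin":0},{"offset":[0,0,-0.012],"spin":0},{"offset":[0,0,-0.018],"spin":0},{"offset":[0,0,-0.024],"spin":0},{"offset":[0,0,-0.028],"spin":0},{"offset":[0,0,-0.03],"spin":0},{"offset":[0,0,-0.03],"spin":0},{"offset":[0,0,-0.03],"spin":0}]'
```

```text
clock: 17.07
eef_pos: [524.8, -296.6, 154.9]
eef_rot: [3.138, 0.005, 2.108]
wrist_force: [1.8, -1.2, 0.6]
finger_gap: 23.3
clock: 17.73
eef_pos: [524.8, -296.5, 124.7]
eef_rot: [3.138, 0.005, 2.108]
wrist_force: [2.1, -0.7, -2.4]
finger_gap: 23.4
```

```bash
python3 -m crank '[{"offset":[0,0,-0.004],"spin":0},{"offset":[0,0,-0.008],"spin":0},{"offset":[0,0,-0.012],"spin":0},{"offset":[0,0,-0.016],"spin":0},{"offset":[0,0,-0.02],"spin":0},{"offset":[0,0,-0.0225],"spin":0},{"offset":[0,0,-0.0235],"spin":0},{"offset":[0,0,-0.024],"spin":0}]'; python3 -m crank '[{"offset":[0,0,-0.0005],"spin":0},{"offset":[0,0,-0.001],"spin":0},{"offset":[0,0,-0.0015],"spin":0},{"offset":[0,0,-0.0015],"spin":0},{"offset":[0,0,-0.0015],"spin":0},{"offset":[0,0,-0.0015],"spin":0},{"offset":[0,0,-0.0015],"spin":0},{"offset":[0,0,-0.0015],"spin":0}]'
```

```text
clock: 18.4
eef_pos: [524.9, -296.6, 100.7]
eef_rot: [3.138, 0.005, 2.108]
wrist_force: [0.7, -1.3, 4.7]
finger_gap: 23.5
clock: 19.07
eef_pos: [524.9, -296.7, 99.7]
eef_rot: [3.138, 0.006, 2.108]
wrist_force: [0.1, -0.6, 7.5]
finger_gap: 23.3
```

```bash
python3 -m crank '[{"offset":[0,0,-0.0005],"spin":0},{"offset":[0,0,-0.001],"spin":0},{"offset":[0,0,-0.0015],"spin":0},{"offset":[0,0,-0.0015],"spin":0},{"offset":[0,0,-0.0015],"spin":0},{"offset":[0,0,-0.0015],"spin":0},{"offset":[0,0,-0.0015],"spin":0},{"offset":[0,0,-0.0015],"spin":0}]'
```

```text
clock: 19.73
eef_pos: [525.0, -296.7, 99.6]
eef_rot: [3.138, 0.006, 2.108]
wrist_force: [-4.0, 2.1, 16.6]
finger_gap: 23.2
```

Hard stop at TCP z 99.6, where 99.4 was expected, with the force rising. The gauge is seated, so I'm releasing and rising.

```bash
python3 -m crank '[{"offset":[0,0,0.0005],"spin":0},{"offset":[0,0,0.0005],"spin":0},{"offset":[0,0,0.0005],"spin":0},{"offset":[0,0,0.0005],"spin":0},{"offset":[0,0,0.0005],"spin":0},{"offset":[0,0,0.0005],"spin":0},{"offset":[0,0,0.001],"spin":0},{"offset":[0,0,0.004],"spin":0}]' 0.6; python3 -m crank '[{"offset":[0,0,0.02],"spin":0},{"offset":[0,0,0.05],"spin":0},{"offset":[0,0,0.09],"spin":0},{"offset":[-0.01,0.01,0.12],"spin":0},{"offset":[-0.03,0.03,0.14],"spin":0},{"offset":[-0.05,0.06,0.15],"spin":0},{"offset":[-0.07,0.09,0.15],"spin":0},{"offset":[-0.08,0.10,0.15],"spin":0}]'; python3 - <<'E'
from h import *
np.set_printoptions(precision=1,suppress=True)
q=manip.camera("scene");save(q,"i.png",(140,150,280,260),5.5)
for z in (94,114,130): print(z,proj(q,[525,-296.5,z]))
p=wrist()
for n in ("dome","rod"):
  for c in (p,q): print(n,[(np.array(d["location"]),round(d["conf"],2),proj(c,d["location"])) for d in manip.search_frame(c,n)])
save(p,"j.png")
np.savez("j.npz",E=p["extrinsics"],fx=p["fx"],fy=p["fy"],cx=p["cx"],cy=p["cy"],pixels=p["pixels"])
E
```

```text
clock: 20.4
eef_pos: [524.8, -296.6, 103.2]
eef_rot: [3.138, 0.005, 2.108]
wrist_force: [-0.2, -1.2, 0.5]
finger_gap: 56.2
clock: 21.07
eef_pos: [443.3, -194.1, 254.4]
eef_rot: [3.137, 0.007, 2.109]
wrist_force: [0.4, -0.5, -0.7]
finger_gap: 56.6
94 [177.6 200.9]
114 [175.6 192.8]
130 [174.  186.2]
dome [(array([ 369.4, -106.7,   68.2]), 0.71, array([309.3,  91.6]))]
dome [(array([ 339.9, -290.5,   67.9]), 0.65, array([200.6, 170. ])), (array([ 410.9, -113.6,   57.2]), 0.59, array([269.1, 185.4]))]
rod [(array([ 517.1, -291.4,  127. ]), 0.9, array([335. , 285.8])), (array([ 664.5, -155.1,    3.1]), 0.19, array([451.2, 220.3]))]
rod [(array([606.8, 263.2,  91.9]), 0.87, array([452.3, 213.7])), (array([526.9, 139.5,  90.4]), 0.83, array([383. , 195.3])), (array([ 532.3, -293.6,  114.9]), 0.55, array([176.1, 194.2]))]
```

View pics/i.png

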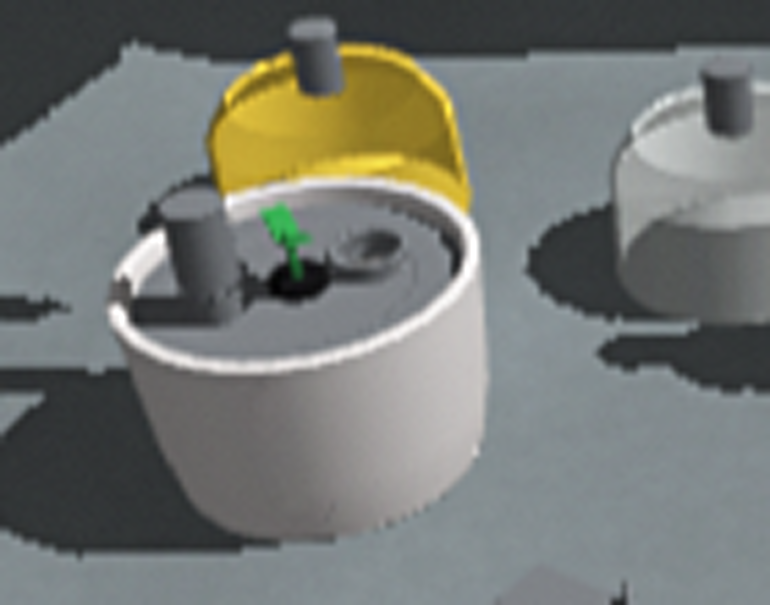

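View pics/j.png

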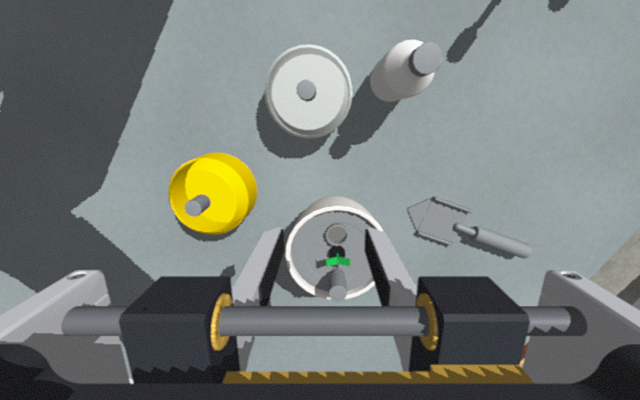

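The gauge head is fully down, with its top at scene pixel (175,186) as predicted. The dome stands upright at about (306,90) in the wrist view. I'm going to regrasp the dome.

```bash
python3 - <<'E'
from h import *
d=np.load("j.npz");p=dict(extrinsics=d["E"],fx=float(d["fx"]),fy=float(d["fy"]),cx=float(d["cx"]),cy=float(d["cy"]))
print(onplane(p,(306,90),100))
E
python3 -m crank '[{"offset":[-0.025,0.03,0],"spin":0},{"offset":[-0.05,0.06,0],"spin":0},{"offset":[-0.07,0.08,-0.02],"spin":0},{"offset":[-0.0745,0.086,-0.05],"spin":0},{"offset":[-0.0745,0.086,-0.085],"spin":0},{"offset":[-0.0745,0.086,-0.095],"spin":0},{"offset":[-0.0745,0.086,-0.1],"spin":0},{"offset":[-0.0745,0.086,-0.1],"spin":0}]'
```

```text
[ 368.06272357 -108.67057022  100.        ]
clock: 22.03
eef_pos: [370.8, -111.5, 152.4]
eef_rot: [3.139, 0.004, 2.107]
wrist_force: [0.2, -0.5, -0.5]
finger_gap: 56.2
```

```bash
python3 -m crank '[{"offset":[-0.002,0.0035,-0.01],"spin":0},{"offset":[-0.002,0.0035,-0.025],"spin":0},{"offset":[-0.002,0.0035,-0.045],"spin":0},{"offset":[-0.002,0.0035,-0.062],"spin":0},{"offset":[-0.002,0.0035,-0.073],"spin":0},{"offset":[-0.002,0.0035,-0.077],"spin":0},{"offset":[-0.002,0.0035,-0.078],"spin":0},{"offset":[-0.002,0.0035,-0.078],"spin":0}]'; python3 -m crank '[{"offset":[0,0,0],"spin":0},{"offset":[0,0,0],"spin":0},{"offset":[0,0,0],"spin":0},{"offset":[0,0,0],"spin":0},{"offset":[0,0,0],"spin":0},{"offset":[0,0,0],"spin":0},{"offset":[0,0,0],"spin":0},{"offset":[0,0,0],"spin":0}]' 0 20
```

```text
clock: 22.7
eef_pos: [369.5, -108.4, 75.1]
eef_rot: [3.139, 0.005, 2.107]
wrist_force: [0.7, -0.0, 0.7]
finger_gap: 56.6
clock: 23.37
eef_pos: [369.6, -108.4, 75.2]
eef_rot: [3.139, 0.005, 2.107]
wrist_force: [0.3, 1.1, 1.8]
finger_gap: 21.1
```

```bash
python3 -m crank '[{"offset":[0,0,0.005],"spin":0},{"offset":[0,0,0.02],"spin":0},{"offset":[0,0,0.045],"spin":0},{"offset":[0,0,0.075],"spin":0},{"offset":[0,0,0.105],"spin":0},{"offset":[0,0,0.135],"spin":0},{"offset":[0,0,0.157],"spin":0},{"offset":[0,0,0.168],"spin":0}]'; python3 -m crank '[{"offset":[0.006,-0.007,0],"spin":0},{"offset":[0.02,-0.023,0],"spin":0},{"offset":[0.044,-0.051,0],"spin":0},{"offset":[0.07,-0.081,0],"spin":0},{"offset":[0.096,-0.111,0],"spin":0},{"offset":[0.119,-0.137,0],"spin":0},{"offset":[0.132,-0.153,0],"spin":0},{"offset":[0.1385,-0.16,0],"spin":0}]'; python3 - <<'E'
from h import *
print(manip.read_state()["eef_pos"],manip.read_state()["finger_gap"])
E
```

```text
clock: 24.03
eef_pos: [369.9, -108.6, 246.3]
eef_rot: [3.137, 0.008, 2.107]
wrist_force: [-0.6, -0.0, -1.7]
finger_gap: 21.6
clock: 24.7
eef_pos: [509.3, -271.0, 243.9]
eef_rot: [3.138, 0.005, 2.106]
wrist_force: [-1.0, 0.7, -1.6]
finger_gap: 21.6
[ 509.3298077  -270.99615342  243.94276084] 21.567278064058293
```

```bash
python3 -m crank '[{"offset":[-0.001,0.0028,-0.005],"spin":0},{"offset":[-0.001,0.0028,-0.015],"spin":0},{"offset":[-0.001,0.0028,-0.028],"spin":0},{"offset":[-0.001,0.0028,-0.042],"spin":0},{"offset":[-0.001,0.0028,-0.054],"spin":0},{"offset":[-0.001,0.0028,-0.06],"spin":0},{"offset":[-0.001,0.0028,-0.063],"spin":0},{"offset":[-0.001,0.0028,-0.063],"spin":0}]'; python3 - <<'E'
from h import *
q=manip.camera("scene");save(q,"k.png",(140,140,280,250),5.5)
E
```

```text
clock: 25.37
eef_pos: [507.9, -267.7, 180.3]
eef_rot: [3.138, 0.004, 2.106]
wrist_force: [-0.1, 0.4, -1.7]
finger_gap: 21.6
```

View pics/k.png

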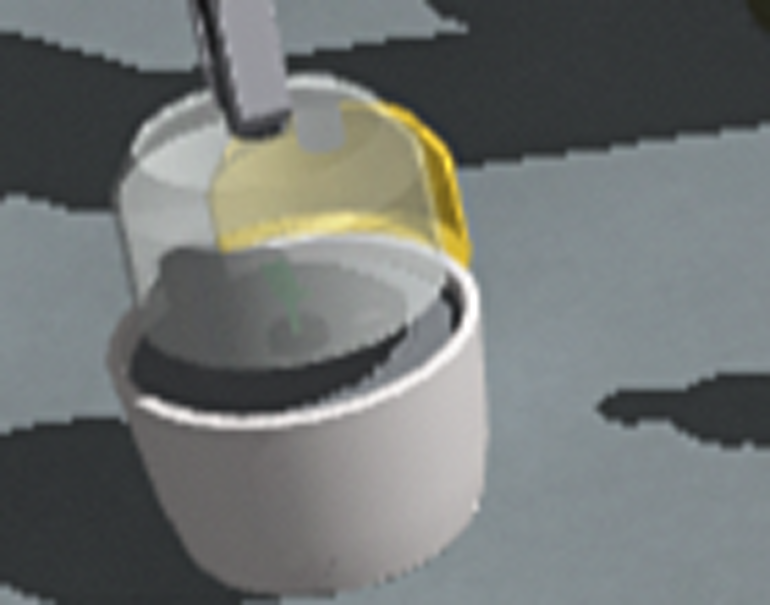

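The dome hangs level and central above the rim; the foot spans crop columns 135–447 and the rim 120–470. I'm lowering it.

```bash
python3 -m crank '[{"offset":[0,0,-0.004],"spin":0},{"offset":[0,0,-0.008],"spin":0},{"offset":[0,0,-0.012],"spin":0},{"offset":[0,0,-0.016],"spin":0},{"offset":[0,0,-0.019],"spin":0},{"offset":[0,0,-0.021],"spin":0},{"offset":[0,0,-0.022],"spin":0},{"offset":[0,0,-0.022],"spin":0}]'; python3 -m crank '[{"offset":[0,0,-0.0005],"spin":0},{"offset":[0,0,-0.001],"spin":0},{"offset":[0,0,-0.0015],"spin":0},{"offset":[0,0,-0.002],"spin":0},{"offset":[0,0,-0.0023],"spin":0},{"offset":[0,0,-0.0025],"spin":0},{"offset":[0,0,-0.0025],"spin":0},{"offset":[0,0,-0.0025],"spin":0}]'
```

```text
clock: 26.08
eef_pos: [508.2, -267.9, 158.8]
eef_rot: [3.138, 0.005, 2.106]
wrist_force: [0.4, 0.1, -1.6]
finger_gap: 21.8
clock: 26.75
eef_pos: [508.2, -268.0, 156.3]
eef_rot: [3.138, 0.005, 2.106]
wrist_force: [-0.3, 0.6, -1.0]
finger_gap: 21.9
```

```bash
python3 -m crank '[{"offset":[0,0,-0.0004],"spin":0},{"offset":[0,0,-0.0008],"spin":0},{"offset":[0,0,-0.0012],"spin":0},{"offset":[0,0,-0.0012],"spin":0},{"offset":[0,0,-0.0012],"spin":0},{"offset":[0,0,-0.0012],"spin":0},{"offset":[0,0,-0.0012],"spin":0},{"offset":[0,0,-0.0012],"spin":0}]'
```

```text
clock: 27.42
eef_pos: [508.3, -268.0, 156.2]
eef_rot: [3.138, 0.006, 2.106]
wrist_force: [-4.1, 2.4, 8.2]
finger_gap: 21.3
```

The foot touches at TCP z 156.2, exactly the plate height, so the dome is inside the rim. Releasing and retreating.

```bash
python3 -m crank '[{"offset":[0,0,0],"spin":0},{"offset":[0,0,0],"spin":0},{"offset":[0,0,0],"spin":0},{"offset":[0,0,0],"spin":0},{"offset":[0,0,0],"spin":0},{"offset":[0,0,0],"spin":0},{"offset":[0,0,0.002],"spin":0},{"offset":[0,0,0.008],"spin":0}]' 0.7; python3 -m crank '[{"offset":[0,0,0.02],"spin":0},{"offset":[0,0,0.05],"spin":0},{"offset":[0,0,0.09],"spin":0},{"offset":[-0.02,0.03,0.11],"spin":0},{"offset":[-0.04,0.065,0.12],"spin":0},{"offset":[-0.06,0.1,0.12],"spin":0},{"offset":[-0.08,0.135,0.12],"spin":0},{"offset":[-0.09,0.16,0.12],"spin":0}]'; python3 -m crank '[{"offset":[-0.005,0.04,0],"spin":0},{"offset":[-0.01,0.08,0],"spin":0},{"offset":[-0.015,0.12,0],"spin":0},{"offset":[-0.02,0.15,0],"spin":0},{"offset":[-0.02,0.16,0],"spin":0},{"offset":[-0.02,0.16,0],"spin":0},{"offset":[-0.02,0.16,0],"spin":0},{"offset":[-0.02,0.16,0],"spin":0}]'
python3 - <<'E'
from h import *
q=manip.camera("scene");t=manip.camera("top")
a=cv2.resize(q["pixels"][120:330,140:500],(780,455),interpolation=cv2.INTER_CUBIC)
a=a[:, :]; b=cv2.resize(q["pixels"][140:250,150:240],(0,0),fx=3.2,fy=3.2,interpolation=cv2.INTER_CUBIC)
c=cv2.resize(t["pixels"][130:270,330:450],(0,0),fx=2.5,fy=2.5,interpolation=cv2.INTER_CUBIC)
W=np.zeros((352,800,3),np.uint8)
W[:352,:288]=b[:352,:288];W[:350,290:590]=c
d=cv2.resize(q["pixels"][150:250,370:475],(210,200));W[:200,590:800]=d
cv2.imwrite("pics/l.png",W[:,:,::-1])
print(onplane(t,(0,0),0)[:1], [(n,[(np.round(d["location"]),round(d["conf"],2)) for d in manip.search_frame(t,n)][:2]) for n in ("dome","bottle","trowel")])
E
```

```text
clock: 28.08
eef_pos: [508.0, -267.8, 163.7]
eef_rot: [3.138, 0.005, 2.106]
wrist_force: [-0.1, -0.2, -0.3]
finger_gap: 65.5
clock: 28.75
eef_pos: [416.2, -105.9, 284.7]
eef_rot: [3.137, 0.006, 2.106]
wrist_force: [1.1, -0.8, -0.1]
finger_gap: 66.4
clock: 29.42
eef_pos: [396.3, 53.4, 284.9]
eef_rot: [3.137, 0.006, 2.106]
wrist_force: [-0.3, -0.7, 0.7]
finger_gap: 65.5
[1151.59525689] [('dome', [(array([ 499., -256.,  150.]), 0.86), (array([ 312., -292.,   66.]), 0.67)]), ('bottle', [(array([448., -32., 103.]), 0.83), (array([468., 309., 124.]), 0.53)]), ('trowel', [(array([ 667., -150.,    7.]), 0.61)])]
```

View pics/l.png

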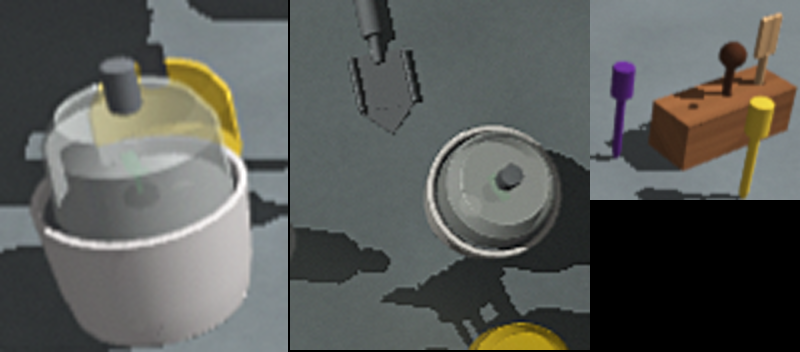

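The dome sits level and central, with its foot inside the rim all round; the dibber, tag, bottle, trowel and look-alikes appear unmoved. The gauge under the clear plastic is faint, so I'm checking it numerically against the first picture.

```bash
python3 - <<'E'
from h import *
q=manip.camera("scene");g0=cv2.cvtColor(cv2.imread("pics/b.png"),cv2.COLOR_BGR2GRAY);g=cv2.cvtColor(q["pixels"],cv2.COLOR_RGB2GRAY)
print([(np.round(d["location"]),round(d["conf"],2)) for d in manip.search_frame(q,"rod")])
print(g0[182:210:2,166:200:2]);print(g[182:210:2,166:200:2])
p=wrist()
D=cv2.absdiff(g,g0);m=(D>25);
for n,(x0,y0,x1,y1) in dict(bottle=(288,150,325,225),trowel=(215,248,265,335),dibtag=(433,150,470,195),pur=(375,178,395,232),yel=(440,195,465,250)).items(): print(n,m[y0:y1,x0:x1].mean().round(3))
E
```

```text
[(array([607., 261.,  93.]), 0.98), (array([525., 138.,  93.]), 0.56), (array([473., 316., 113.]), 0.38)]
[[165 198 200 197 194 186 176 180 178 176 174 166 163 162 165 162 161]
 [161 161 183 187 191 187 186 174 181 179 180 176 175 167 165 158 157]
 [163 163 160 163 163 164 171 168 173 170 168 173 171 165 159 156 156]
 [162 159 164 163 167 171 169 169 170 172 168 174 176 175 157 158 163]
 [156 162 167 170 170 170 170 171 169 171 158 173 176 181 185 188 194]
 [162 167 169 171 172 171 171 166 160 163 169 173 176 178 183 186 192]
 [157 164 168 172 173 166 152 152 158 167 170 174 178 181 175 171 153]
 [155 157 156 155 130 114 131 138 145 151 148 138 126 117 120 126 133]
 [156 154 156  95  80  81  85  88  91  94 102 108 104 108 117 115 119]
 [153 154  94  84  85  85  86  89  93  98 101 106  99 104 114 115 118]
 [152 106  83  84  83  86  86  90  93  97 101 105  98 104 107 113 118]
 [127  81  84  83  84  86  86  89  91  96 100 107 104 106 112 118 132]
 [123  82  84  85  85  86  87  88  90  98 100 106 113 116 122 127 131]
 [ 81  83  83  85  84  84  86  86  90  93 100 105 113 115 120 125 130]]
[... 350 characters left out ...]
 187]
 [151 164 113 116 125 130 134 141 148 157 167 170 173 175 179 184 188]
 [153 156 104 107 116 126 137 147 153 163 170 172 168 165 160 145 130]
 [130 157 136  79  83  81  84  87  91  99 102 100 111 112 114 122 131]
 [111 155 155  83  84  86  84  84  89  92  96 103 100 102 112 109 114]
 [ 83 154 124  82  85  85  84  84  88  94  98  98  94 100 112 109 113]
 [ 73 145  81  82  83  84  85  84  87  93  96  98  93  99 102 109 117]
 [ 62 113  81  84  84  85  86  86  87  92  96 102 101 100 105 114 127]
 [ 49  83  82  83  85  86  86  85  84  91  93 101 107 111 118 122 126]
 [ 49  82  83  82  84  83  85  84  84  89  96  99 107 112 115 122 126]]
bottle 0.146
trowel 0.0
dibtag 0.023
pur 0.029
yel 0.0
```

```bash
python3 - <<'E'
from h import *
q=manip.camera("scene");m=manip.masks_of(q,"bottle")[0];ys,xs=np.nonzero(m["mask"]);print("bottle now",m["conf"],xs.min(),xs.max(),ys.min(),ys.max(), "expected approx", 150+333/2.35,150+396/2.35,130+62/2.35,130+212/2.35)
s=manip.read_state();print(s["clock"],s["eef_pos"],s["wrist_force"])
if abs(xs.min()-292)<4 and abs(xs.max()-318)<4: print(manip.sign_off())
E
```

```text
bottle now 0.68 291 317 156 220 expected approx 291.70212765957444 318.51063829787233 156.38297872340425 220.2127659574468
29.9167 [396.22316702  54.01943728 284.61607363] [ 0.34846972  1.09523457 -0.23479822]
the job is handed in; nothing more can be done
None
```

The job is done and handed in at about 30 s on the robot's clock. I stood the clear dome upright on the bench, pushed the gauge down the tube, let go, and put the dome back on the pot.

- **Gauge:** it met a hard stop at TCP height 99.6 mm (99.4 expected), with the push force rising to about 17 N. Its head was at the predicted spot in the scene picture before the dome went back, and it shows through the dome in the last one.
- **Dome:** it touched the lid plate at the expected height, and the final pictures show it level, with its foot inside the rim all round.
- **Other things:** in the scene camera, the dibber, tag, trowel and purple and yellow rods match the first picture almost exactly, and the bottle's outline is where it was. The yellow dome is upright and I never touched it; the network put it within 1 mm of its first position in the top view.

Two checks disagreed:
- **Gauge under the dome:** the network did not find it in the final scene picture, so I confirmed it from the pixel values.
- **Bottle area:** about 15% of its pixels changed. I put that down to the arm's shadow, since the outline had not moved.

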